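# Set out the rework station around the iron and the board

## Robot

A 6-joint arm with a two-finger parallel gripper is mounted at the origin on the work surface. World frame = base frame: x ahead of the robot, y to its left, z up, the work surface at z = 0. Lengths are in mm, angles in rad, forces in N, time in s.
With the tool pointing down it reaches from about 350 to 775 mm from the base axis. Payload 7.3 kg.
Tool frame: the origin (TCP) lies where the fingers leave the gripper's body, on its centre line; the fingertips stand 66 mm ahead of it and the grasp point (between the pads) lies 47 mm ahead of it (arm.finger_overhang is the distance from the TCP to the fingertips, in mm); z points along the fingers, y is the line along which they close (so a half turn about z gives the same grasp; the last joint's range is limited). The gripper opens to 92 mm and grips with 3 to 60 N. Pads are 19 mm wide; open, the fingers measure 130 mm over their backs; the gripper's body (75 mm by 190 mm) begins 47 mm behind the grasp point.
Start: joints at [1.048, 0.342, 1.524, -0, 1.275, -0.146], TCP at [193.156, 488.19, 292.241] pointing down, gripper open.
Joint ranges: [-2.53, 2.53], [-0.77, 2.02], [0.04, 2.7], [-1, 4.14], [0.28, 2.66], [-3.11, 3.11]. Speed limits (rad/s): [2.57, 2.57, 3.14, 3.14, 3.14, 3.14].

## Interface

Orientations are given as a unit quaternion [x, y, z, w].
In Python, from station import arm, vision gives the robot as it stands.
- The arm moves only by the tool drive_tool, never from a script. Its argument "commands" is a list that holds one entry, the list of rows, each a list of 4 numbers: the shift along the tool's x, y, z in mm, then the turn about the tool's z in degrees. In form: [[[tx, ty, tz, turn], ...]]. A call has 1 to 12 rows; each row shifts and turns the commanded pose from where the row before left it, along the tool's axes as they then stand; what a row does not reach is not made up. A row lasts 1/12 s, in which the tool goes at most 41.7 mm and 7.16 degrees, less where a joint would pass 70% of its speed; a pose out of reach is approached as far as the arm can. A call is refused whole if a number of a shift passes 41.7 or a number of a turn 7.16, either way. A call with a gripper value outside its range is refused whole. "claw" is the opening in per cent of the stroke, from 0 (shut) to 100 (fully open), set as the call begins (left out, the last holds). The fingers move at their own pace and stop on an object; "newtons" is the grip in N (left out, the last holds). Time passes only in rows, so rows that do not move let the fingers close. It gives the time, the measured TCP pose, the force, the opening and the grip force at its end, in the units of the state.
- arm.get_state(): the state, without advancing time (a new reading comes with each control period).
- vision.camera(name): name is "side" or "top"; returns a dict with "img" (384x512x3 uint8, red, green, blue), "fx", "fy", "cx", "cy" (pixels), "world_to_cam" (4x4, takes a point from world to camera coordinates). Camera axes: x right, y down, z forward; pixel columns grow to the right and rows downward; lengths in mm; the calibration is good to about 2 mm. A picture is of the moment at which its call begins. There is no depth.
- arm.hand_in(): hands the job in; it is judged then, once.
The state is a dict: "t": time; "q": joint angles; "joint_velocities": joint speeds; "effort": joint torques, N m; "ee_pos": TCP position; "tcp_rot": TCP orientation; "wrist_force": force on the tool from outside, world axes, zero at the start; "torque": the same for the moment, N m; "opening": finger opening in mm; "grip_force": force on a finger pad.
Only numpy, scipy, OpenCV 4.12 (cv2) and the standard library are available. Lean on these libraries where they do the work, as an engineer would, in place of code of your own. Each camera call takes 0.05 s, during which the arm holds its last target. There are 200 camera calls.

## Task

Set out the rework station: put the copper heat sink squarely on the big black chip in the middle of the circuit board and centre the plain round steel weight on top of it. Stand the brass tip-cleaning cup beside the soldering iron holder, centred on the side of the holder's base that faces the board with a gap of about 3 cm, and stand the clear parts bin directly behind the cup (on the far side from you), again with a gap of about 3 cm. Leave the flux jar, solder reel, loupe and carton where they are.

Things in the scene. Friction and masses are not known exactly. Their poses are not given: they have to be found in the camera images.
- sink_c (a point): Copper heat sink, loose: 44 x 44 mm square, 24 mm tall, a 7 mm base plate under 6 upright fins (3 mm thick, running along its x, the outer ones flush with its sides). Fits either way round. About 0.14 kg. Origin at its centre, half-way up; z up. x and y are parallel to its sides.
- weight_c (a point): Plain dark steel cylinder, a press weight, loose: 36 mm diameter, 32 mm tall, standing on a flat end, about 0.25 kg. Origin at its centre, half-way up; z up.
- cup_c (a point): Brass tip-cleaning cup, loose: round, 56 mm diameter, 38 mm tall, with curly brass shavings on top (it cannot be gripped by its rim from inside), about 0.16 kg. Origin at its centre, half-way up; z up.
- bin_c (a point): Clear acrylic open-topped parts bin with a few small components in it, loose: 56 mm along its x, 50 mm along its y, 34 mm tall, walls 3 mm, about 0.08 kg. It may stand either way round. Origin at its centre, half-way up; z up.
- chip (a point): Big black chip, 40 x 40 mm, on the green circuit board in its fixed carrier (120 x 112 mm, board surface 33 mm up, other components less than 3 mm above it), left or right of the middle with the iron holder on the other side. This point is the centre of the chip's top face, 40 mm above the cart top; z up, x and y parallel to the chip's sides.
- holder: Soldering iron holder, fixed: dark base 90 mm along x, 84 mm along y, 14 mm high; a chrome coil holds the steep black iron, within 55 mm of the origin along x, 30 mm along y, up to 205 mm high. Origin: centre of the base's underside; x points away from the robot (within 0.1 rad), y left; the board lies to its y or -y side. The cup's centre belongs 100 mm out on that side.
- jar_c (a point): White flux jar with a black lid, 44 mm diameter, 45 mm tall. Bystander, to be left where it is; stands upright on the cart top. Origin at its centre, half-way up; z up.
- reel_c (a point): Solder reel: black flanges 56 mm in diameter, silvery core, 44 mm tall. Bystander, to be left where it is; stands upright on the cart top. Origin at its centre, half-way up; z up.
- loupe_c (a point): Black waisted eye loupe, 42 mm diameter at the foot, 34 mm tall. Bystander, to be left where it is; stands upright on the cart top. Origin at its centre, half-way up; z up.
- carton_c (a point): Small cardboard carton 50 x 38 mm, 28 mm tall. Bystander, to be left where it is; stands upright on the cart top. Origin at its centre, half-way up; z up.
Mind the look-alikes: they are no part of the job. What is shaped like the part that bears cup_c but green is not meant. What is shaped like the part that bears weight_c but green is not meant.

How it is judged:
By the outcome, as a careful person would: the job done as asked, in the order asked, and still so for the second after the job is handed in, with the robot touching nothing.
It also fails if it takes over 120 s, if anything falls off the work surface, if the arm or the gripper's body presses on something with over 40 N, if the wrist force passes 120 N, or if a joint passes its speed limit or range.

## Working session

There is one attempt and no reset: what is moved stays moved. The work goes in short steps, Python scripts to look and compute and a tool call to move; the robot and the scene stay as the last step left them, time stands still between calls to the robot, and variables do not carry over. Pictures are saved under pics/ and viewed, at most 14 in all, crops included, and the job is handed in when it is done.

Besides the shell and the picture viewer there is one more tool, called after "Call:" in YAML: its name, and indented under it one key for each argument. drive_tool: Moves the arm, as the interface text tells. Its arguments: {"type":"object","properties":{"commands":{"type":"array","items":{"type":"array","items":{"type":"array","items":{"type":"number"}}}},"claw":{"type":"number"},"newtons":{"type":"number"}},"required":["commands"]}

```bash
mkdir -p pics; ls; cat > h.py <<'E'
import numpy as np, cv2
from station import arm, vision
def cam(n):
    c=vision.camera(n); c['img']=np.asarray(c['img']); return c
def save(c,f,s=1): cv2.imwrite('pics/'+f,cv2.resize(c['img'][:,:,::-1],None,fx=s,fy=s))
def ray(c,u,v,z):
    T=np.array(c['world_to_cam']);R,t=T[:3,:3],T[:3,3];o=-R.T@t
    d=R.T@np.array([(u-c['cx'])/c['fx'],(v-c['cy'])/c['fy'],1]);return (o+d*(z-o[2])/d[2]).round(1)
def proj(c,p):
    T=np.array(c['world_to_cam']);q=T[:3,:3]@np.array(p)+T[:3,3];return (c['fx']*q[0]/q[2]+c['cx'],c['fy']*q[1]/q[2]+c['cy'])
E
python3 - <<'E'
from h import *
for n in('top','side'):
    c=cam(n);save(c,n+'0.png',1.5);T=np.array(c['world_to_cam']);print(n,c['fx'],c['fy'],c['cx'],c['cy'],T.round(3).tolist(),-T[:3,:3].T@T[:3,3])
s=arm.get_state();print(s)
E
```

```text
pics
top 349.5732859145913 349.5732859145913 255.35143033442728 185.8935437462144 [[-0.008, -0.999, -0.034, 15.507], [-0.99, 0.013, -0.14, 494.969], [0.14, 0.032, -0.99, 1109.955], [0.0, 0.0, 0.0, 1.0]] [ 334.51750979  -26.59079343 1168.17248342]
side 391.7555807374282 391.7555807374282 259.2661522164518 198.58119002022235 [[-0.978, -0.206, -0.014, 472.464], [-0.133, 0.683, -0.719, 98.392], [0.158, -0.701, -0.695, 928.36], [0.0, 0.0, 0.0, 1.0]] [329.02310493 681.18901685 722.8284998 ]
{'t': 0.1, 'q': array([ 1.04803366e+00,  3.42704745e-01,  1.52490263e+00,  3.30343178e-05,
        1.27543216e+00, -1.45983868e-01]), 'joint_velocities': array([-0.00074597, -0.00057114, -0.00377239, -0.0013917 , -0.00144763,
       -0.00018043]), 'effort': array([ 1.62463002e-03, -4.32000089e+01, -2.44697160e+01,  7.19416095e-02,
        5.25989919e-02, -1.07857122e-05]), 'ee_pos': array([192.98959651, 487.95180459, 291.59415658]), 'tcp_rot': array([ 1.87281721e-01,  9.82305977e-01, -6.78187666e-04, -2.52339698e-04]), 'wrist_force': array([ 0.16611766, -0.19069543,  0.5741488 ]), 'torque': array([-0.02925833, -0.03887515, -0.06139574]), 'grip_force': 0.0, 'opening': 91.73315938664722}
```

View pics/top0.png

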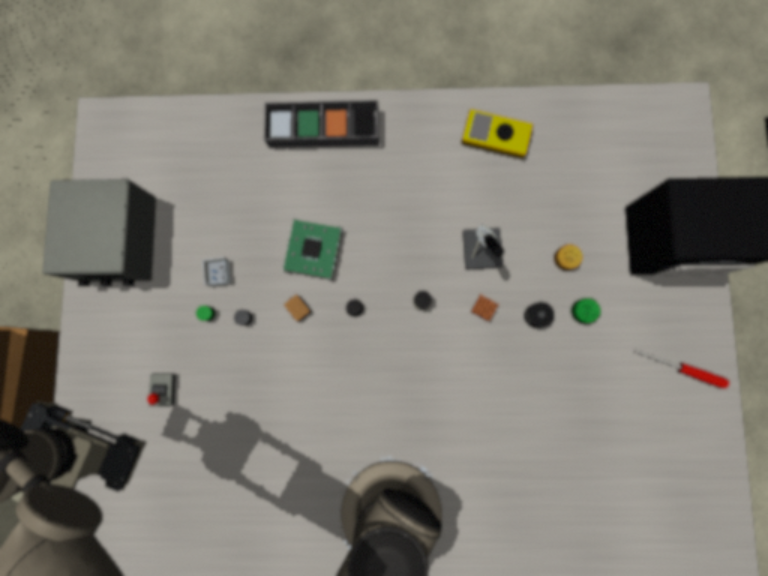

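View pics/side0.png

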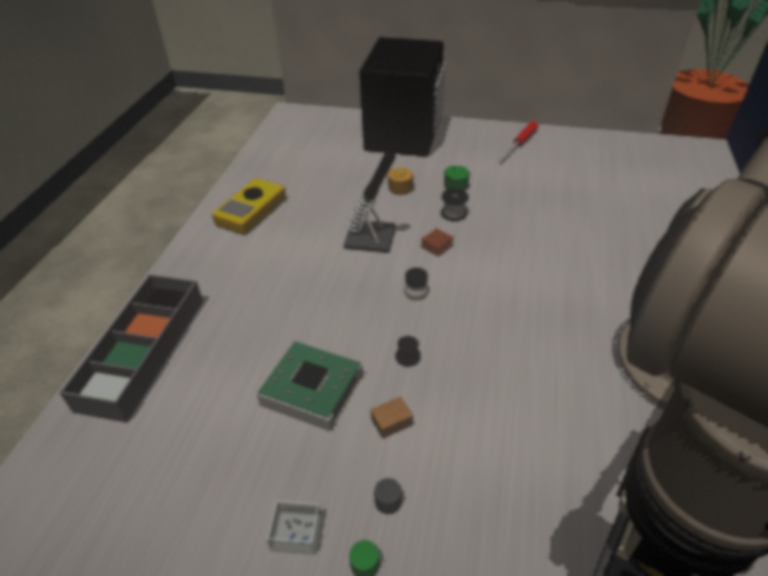

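Top view (1.5x px): chip (313,248), holder (483,248), bin (217,272), weight (244,318), sink (485,308), brass cup (569,257), with jar (424,300), loupe (355,308), carton (298,308), reel (539,315). The board is on the holder's +y side.

```bash
cat > m.py <<'E'
from h import *
top=cam('top');side=cam('side')
# seeds in unscaled px (top, side) and mid heights
S=dict(sink=((323,205),(291,161),12),weight=((163,212),(259,330),16),cup=((379,171),(267,120),19),bin=((145,181),(197,352),17),chip=((209,165),(207,250),40),carton=((198,205),(261,277),14),jar=((283,200),(277,189),22),loupe=((237,205),(272,233),17))
def blob(c,seed,name):
    hsv=cv2.cvtColor(c['img'],cv2.COLOR_RGB2HSV).astype(int);h,s,v=[hsv[...,i] for i in range(3)]
    u,w=seed
    if name in('sink','cup','carton'): m=(s>90)&(h<30)
    elif name=='bin': 
        m=np.zeros(s.shape,bool)
        # non-background: hue/saturation or brightness off the local table
        loc=c['img'][w-22:w+23,u-22:u+23].reshape(-1,3);b=np.median(loc,0)
        m=np.abs(c['img'].astype(int)-b).max(2)>22
        m=cv2.morphologyEx(m.astype(np.uint8),cv2.MORPH_CLOSE,np.ones((5,5)))>0
    elif name=='chip': m=v<75
    else: m=v<85
    win=np.zeros_like(m);r=22;win[max(0,w-r):w+r,u-r:u+r]=1
    n,l,st,ce=cv2.connectedComponentsWithStats((m&win).astype(np.uint8))
    i=min(range(1,n),key=lambda i:np.hypot(*(ce[i]-seed))-st[i,4]*.02)
    cnt=cv2.findContours((l==i).astype(np.uint8),0,1)[0][0]
    return ce[i],st[i],cv2.minAreaRect(cnt)
def tri(a,b):
    A=[]
    for c,(u,v) in((top,a),(side,b)):
        T=np.array(c['world_to_cam'])[:3];x,y=(u-c['cx'])/c['fx'],(v-c['cy'])/c['fy']
        A+= [x*T[2]-T[0],y*T[2]-T[1]]
    A=np.array(A);return np.linalg.lstsq(A[:,:3],-A[:,3],rcond=None)[0].round(1)
if __name__=='__main__':
    for k,(a,b,z) in S.items():
        A,sa,ra=blob(top,a,k);B,sb,rb=blob(side,b,k)
        print(k,A.round(1),sa[2:],'ang',round(ra[2]),B.round(1),sb[2:],'top',ray(top,*A,z)[:2],'side',ray(side,*B,z)[:2],'tri',tri(A,B))
    cv2.imwrite('pics/c1.png',cv2.resize(top['img'][140:225,125:225,::-1],None,fx=7.5,fy=7,interpolation=cv2.INTER_CUBIC))
    cv2.imwrite('pics/c2.png',cv2.resize(top['img'][140:225,300:400,::-1],None,fx=7.5,fy=7,interpolation=cv2.INTER_CUBIC))
E
python3 m.py
```

```text
sink [322.8 204.9] [ 17  17 175] ang 27 [291.  160.6] [ 19  16 218] top [ 432.4 -210.8] side [ 432.6 -208.2] tri [ 432.8 -211.2    9.6]
weight [162.8 211.7] [12  9 86] ang 90 [258.5 330.8] [ 19  23 350] top [415.  319.6] side [415.3 326.6] tri [416.  322.3   7.3]
cup [378.8 171.2] [ 19  17 254] ang 90 [266.5 119.6] [ 17  17 240] top [ 541.2 -397.4] side [ 541.9 -395.5] tri [ 541.9 -397.9   17.4]
bin [145.8 181.8] [ 21  20 371] ang 90 [199.3 351.5] [ 39  33 557] top [516.4 380. ] side [514.2 388.8] tri [517.7 384.    5.5]
chip [207.3 165.2] [ 14  13 132] ang 11 [206.3 249.9] [ 24  19 296] top [565.5 168.4] side [565.2 174.9] tri [567.3 169.7  32.9]
carton [197.8 204.9] [ 17  17 168] ang 51 [260.2 276.1] [ 26  22 364] top [436.8 203.4] side [438.1 201.5] tri [437.2 203.   16.2]
jar [281.9 200.2] [ 13  13 122] ang 45 [277.2 185.5] [ 15  14 179] top [448.3 -76.2] side [451.4 -83.9] tri [448.8 -75.8  29.4]
loupe [236.4 205.1] [ 12  11 104] ang 90 [271.6 234. ] [ 16  20 264] top [434.4  74.3] side [435.6  81.8] tri [436.   75.1   9. ]
```

View pics/c1.png

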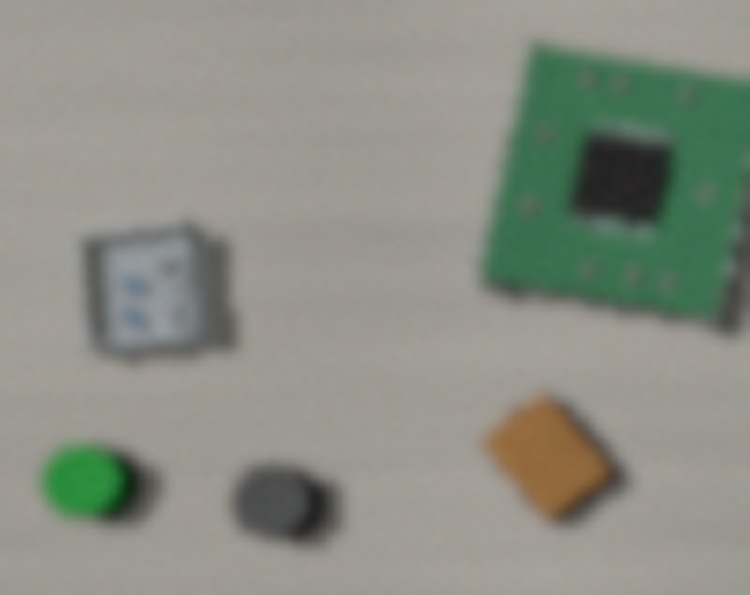

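View pics/c2.png

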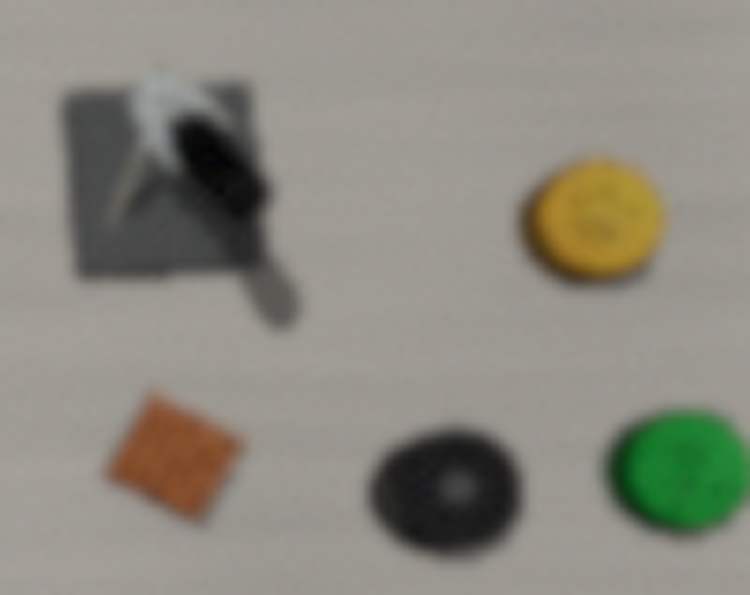

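```bash
python3 - <<'E'
from m import *
C1=lambda X,Y:(125+X/7.5-.43,140+Y/7-.43); C2=lambda X,Y:(300+X/7.5-.43,140+Y/7-.43)
def R(l,f,z,pts):
    P=np.array([ray(top,*f(*p),z)[:2] for p in pts]);e=np.diff(np.vstack([P,P[:1]]),axis=0)
    print(l,P.mean(0).round(1),'len',np.linalg.norm(e,axis=1).round(),'ang',np.degrees(np.arctan2(e[:,1],e[:,0])).round(1))
R('chip',C1,40,[(583,130),(672,143),(660,223),(572,210)])
R('holder',C2,14,[(65,95),(250,85),(264,266),(80,278)])
R('sink',C2,24,[(152,393),(244,443),(200,521),(106,472)])
R('binrim',C1,34,[(83,235),(195,224),(207,347),(95,358)])
for n,f,z,p in(('weight',C1,32,(273,500)),('cup',C2,38,(601,218)),('gcup',C2,38,(690,468)),('reel',C2,44,(446,490)),('gweight',C1,32,(85,481))): print(n,ray(top,*f(*p),z)[:2])
# board by green contour, minAreaRect on plane z=33
hsv=cv2.cvtColor(top['img'],cv2.COLOR_RGB2HSV);m=cv2.inRange(hsv,(50,60,40),(95,255,160));m[:, :180]=0;m[:,240:]=0;m[:140]=0
m=cv2.morphologyEx(m,cv2.MORPH_CLOSE,np.ones((3,3)))
c=max(cv2.findContours(m,0,1)[0],key=cv2.contourArea)
P=np.float32([ray(top,*p[0],33)[:2] for p in c]);print('board',cv2.minAreaRect(P))
hs=[tri((336.,169.),(260.,103.)),tri(C2(190,125),(246,131))];print('iron',hs)
for p in((310,76),(426,76),(418,181),(420,120)): print('blackbox', ray(top,*p,0)[:2])
print('graybox',ray(top,103,165,0),ray(top,103,185,0))
E
```

```text
chip [566.9 168. ] len [40. 39. 40. 39.] ang [-99.9 172.6  80.1  -6.5]
holder [ 564.6 -210.8] len [83. 88. 81. 89.] ang [ -87.6 -178.2   93.2    2.6]
sink [ 431.3 -209.4] len [46. 41. 46. 42.] ang [-121.6  150.6   59.8  -29.9]
binrim [516.  380.6] len [50. 60. 50. 60.] ang [ -84.8 -172.9   95.3    7.4]
weight [416.3 321. ]
cup [ 539.3 -394.2]
gcup [ 422.8 -425.1]
reel [ 413.4 -319.9]
gweight [426.1 404.6]
board ((565.44287109375, 167.710205078125), (106.98503875732422, 114.16594696044922), 78.56708526611328)
iron [array([ 523. , -224.8,  179.9]), array([ 568.2, -209.3,   97.3])]
blackbox [ 887.6 -183.8]
blackbox [ 878.  -584.6]
blackbox [ 509.6 -530.6]
blackbox [ 720.  -552.6]
graybox [579.8 537.9   0. ] [509.9 534.1   0. ]
```

```bash
cat > plan.py <<'E'
import sys,json,numpy as np
from station import arm
# usage: plan.py x,y,z,psi[,step] ...   (z = TCP height; psi deg = world angle of tool y)
s=arm.get_state();p=np.array(s['ee_pos']);x,y,z,w=s['tcp_rot'];ps=np.degrees(np.arctan2(1-2*(x*x+z*z),2*(x*y-z*w)))
print('t',round(s['t'],2),'at',p.round(1),'psi',round(ps,2),'F',np.round(s['wrist_force'],1),'open',round(s['opening'],1),'grip',round(s['grip_force'],1))
for a in sys.argv[1:]:
    v=[float(i) for i in a.split(',')];st=v[4] if len(v)>4 else 38
    t=np.array(v[:3]);dps=(v[3]-ps+90)%180-90
    n=int(max(np.ceil(np.linalg.norm(t-p)/st),np.ceil(abs(dps)/6.5),1));d=(t-p)/n;rows=[]
    for i in range(n):
        r=np.radians(ps);rows.append([round(-np.sin(r)*d[0]+np.cos(r)*d[1],1),round(np.cos(r)*d[0]+np.sin(r)*d[1],1),round(-d[2],1),round(-dps/n,2)]);ps+=dps/n
    p=t;print(n,json.dumps(rows))
E
python3 plan.py 420,250,250,68 430,-205,200,59.7 432,-210.5,90,59.7
```

```text
t 0.3 at [193.1 488.1 292. ] psi 68.41 F [-0.5 -0.2 -0.3] open 91.5 grip 0.0
9 [[-33.2, -15.3, 4.7, 0.05], [-33.2, -15.3, 4.7, 0.05], [-33.2, -15.3, 4.7, 0.05], [-33.2, -15.2, 4.7, 0.05], [-33.2, -15.2, 4.7, 0.05], [-33.2, -15.2, 4.7, 0.05], [-33.2, -15.2, 4.7, 0.05], [-33.3, -15.1, 4.7, 0.05], [-33.3, -15.1, 4.7, 0.05]]
13 [[-13.8, -32.2, 3.8, 0.64], [-14.2, -32.0, 3.8, 0.64], [-14.5, -31.8, 3.8, 0.64], [-14.9, -31.7, 3.8, 0.64], [-15.2, -31.5, 3.8, 0.64], [-15.6, -31.3, 3.8, 0.64], [-15.9, -31.2, 3.8, 0.64], [-16.3, -31.0, 3.8, 0.64], [-16.6, -30.8, 3.8, 0.64], [-17.0, -30.6, 3.8, 0.64], [-17.3, -30.4, 3.8, 0.64], [-17.7, -30.2, 3.8, 0.64], [-18.0, -30.0, 3.8, 0.64]]
3 [[-1.5, -1.2, 36.7, -0.0], [-1.5, -1.2, 36.7, -0.0], [-1.5, -1.2, 36.7, -0.0]]
```

Call:
drive_tool:
  commands:
    - [[-33,-15,5,0],[-33,-15,5,0],[-33,-15,5,0],[-33,-15,5,0],[-33,-15,5,0],[-33,-15,5,0],[-33,-15,5,0],[-33,-15,5,0],[-33,-15,5,0],[-14,-32,4,1],[-14,-32,4,1],[-14,-32,4,1]]
  claw: 80

```text
t: 1.3
ee_pos: [421.7, 147.0, 234.8]
tcp_rot: [0.213, 0.977, -0.0, -0.0]
wrist_force: [0.1, -0.1, 0.3]
opening: 73.8
grip_force: 0.0
```

Call:
drive_tool:
  commands:
    - [[-15,-32,4,1],[-15,-32,4,1],[-16,-31,4,1],[-16,-31,4,1],[-16,-31,4,1],[-17,-31,4,1],[-17,-30,4,0],[-18,-30,4,0],[-18,-30,4,0]]

```text
t: 2.05
ee_pos: [420.0, -168.3, 199.2]
tcp_rot: [0.264, 0.965, 0.0, 0.0]
wrist_force: [1.2, -0.4, -0.6]
opening: 73.4
grip_force: 0.0
```

```bash
python3 plan.py 432,-210.5,140,59.7
```

```text
t 2.05 at [ 420.  -168.3  199.2] psi 59.4 F [ 1.2 -0.4 -0.6] open 73.4 grip 0.0
2 [[-15.9, -15.1, 29.6, -0.15], [-15.9, -15.2, 29.6, -0.15]]
```

Call:
drive_tool:
  commands:
    - [[-15.9,-15.1,30,0],[-15.9,-15.2,30,0],[0,0,35,0],[0,0,33,0],[0,0,0,0],[0,0,0,0]]

```text
t: 2.55
ee_pos: [432.0, -208.8, 69.8]
tcp_rot: [0.264, 0.965, 0.0, -0.001]
wrist_force: [-0.2, -0.6, 0.5]
opening: 73.5
grip_force: 0.0
```

```bash
python3 - <<'E'
from h import *
a=cam('top')['img'][165:225,285:365,::-1];b=cam('side')['img'][130:190,250:330,::-1]
cv2.imwrite('pics/g1.png',np.hstack([cv2.resize(i,None,fx=5,fy=5,interpolation=2) for i in(a,b)]))
E
python3 plan.py 432,-210.5,71,59.7
```

```text
t 2.65 at [ 432.3 -208.7   71.2] psi 59.41 F [ 0.2 -0.  -0.5] open 73.5 grip 0.0
1 [[-0.7, -1.7, 0.2, -0.29]]
```

View pics/g1.png

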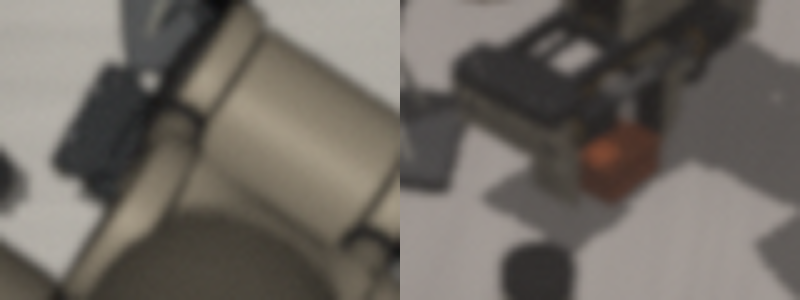

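The side view shows the sink at (620,155) between the fingers. I'll make a small shift in tool x (−0.7) and close.

Call:
drive_tool:
  commands:
    - [[-0.7,-1.5,0,0],[0,0,0,0],[0,0,0,0],[0,0,0,0],[0,0,0,0],[0,0,0,0],[0,0,0,0]]
  claw: 35
  newtons: 20

```text
t: 3.23
ee_pos: [432.3, -210.4, 71.5]
tcp_rot: [0.264, 0.965, -0.0, 0.0]
wrist_force: [-0.9, 1.3, 2.9]
opening: 43.7
grip_force: 20.0
```

```bash
python3 plan.py 432,-210.5,180,60 566.2,168,180,79.5
```

```text
t 3.23 at [ 432.3 -210.4   71.5] psi 59.41 F [-0.9  1.3  2.9] open 43.7 grip 20.0
3 [[0.1, -0.1, -36.2, -0.2], [0.1, -0.1, -36.2, -0.2], [0.1, -0.1, -36.2, -0.2]]
11 [[6.6, 35.9, -0.0, -1.77], [5.5, 36.1, -0.0, -1.77], [4.4, 36.2, -0.0, -1.77], [3.3, 36.4, -0.0, -1.77], [2.2, 36.4, -0.0, -1.77], [1.0, 36.5, -0.0, -1.77], [-0.1, 36.5, -0.0, -1.77], [-1.2, 36.5, -0.0, -1.77], [-2.4, 36.4, -0.0, -1.77], [-3.5, 36.3, -0.0, -1.77], [-4.6, 36.2, -0.0, -1.77]]
```

Call:
drive_tool:
  commands:
    - [[0,0,-36,0],[0,0,-36,0],[0,0,-36,0],[6.6,35.9,0,-1.8],[5.5,36.1,0,-1.8],[4.4,36.2,0,-1.8],[3.3,36.4,0,-1.8],[2.2,36.4,0,-1.8],[1,36.5,0,-1.8],[0,36.5,0,-1.8],[-1.2,36.5,0,-1.8],[-2.4,36.4,0,-1.8]]

```text
t: 4.23
ee_pos: [544.5, 100.2, 178.9]
tcp_rot: [0.124, 0.992, -0.0, -0.0]
wrist_force: [1.3, -0.9, -0.9]
opening: 43.4
grip_force: 20.0
```

```bash
python3 plan.py 566.2,168,140,79.5 566.2,168,118,79.5
```

```text
t 4.23 at [544.5 100.2 178.9] psi 75.71 F [ 1.3 -0.9 -0.9] open 43.4 grip 20.0
3 [[-1.4, 23.7, 13.0, -1.26], [-1.9, 23.7, 13.0, -1.26], [-2.5, 23.6, 13.0, -1.26]]
1 [[0.0, 0.0, 22.0, -0.0]]
```

Call:
drive_tool:
  commands:
    - [[-1.4,23,13,-1.2],[-1.9,23,13,-1.2],[-2.5,22,13,-1.2],[0,0,15,0],[0,0,0,0],[0,0,0,0]]

```text
t: 4.73
ee_pos: [564.8, 163.1, 124.2]
tcp_rot: [0.094, 0.996, -0.0, -0.001]
wrist_force: [-0.2, 0.3, -1.5]
opening: 43.8
grip_force: 20.0
```

```bash
python3 plan.py 566.2,168,114,79.5; python3 - <<'E'
from h import *
b=cam('side');a=b['img'][220:280,165:265,::-1]
cv2.imwrite('pics/g2.png',cv2.resize(a,None,fx=7.5,fy=7.5,interpolation=2))
E
```

```text
t 4.73 at [564.8 163.1 124.2] psi 79.24 F [-0.2  0.3 -1.5] open 43.8 grip 20.0
1 [[-0.4, 5.0, 10.2, -0.26]]
```

View pics/g2.png

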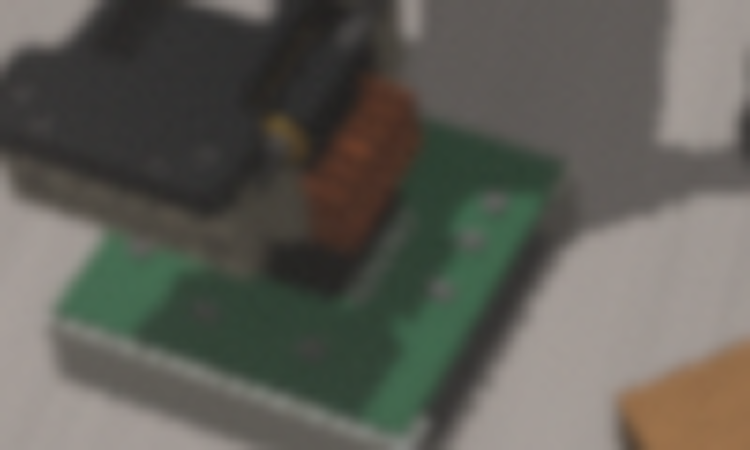

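Call:
drive_tool:
  commands:
    - [[-0.3,5.2,8,0],[0,0,2,0],[0,0,0,0],[0,0,0,0]]

```text
t: 5.12
ee_pos: [567.0, 168.0, 115.4]
tcp_rot: [0.094, 0.996, 0.0, 0.0]
wrist_force: [-0.4, -0.3, -0.1]
opening: 43.8
grip_force: 20.0
```

```bash
python3 plan.py 566.2,168.3,112,79.5
```

```text
t 5.12 at [567.  168.  115.4] psi 79.19 F [-0.4 -0.3 -0.1] open 43.8 grip 20.0
1 [[0.8, 0.2, 3.4, -0.31]]
```

Call:
drive_tool:
  commands:
    - [[0.5,0.2,2,-0.3],[0,0,1,0],[0,0,1,0],[0,0,0,0],[0,0,0,0]]

```text
t: 5.53
ee_pos: [566.5, 168.5, 111.5]
tcp_rot: [0.091, 0.996, 0.0, 0.0]
wrist_force: [-1.4, -0.6, 2.1]
opening: 43.8
grip_force: 20.0
```

Call:
drive_tool:
  commands:
    - [[0,0,0.6,0],[0,0,0,0],[0,0,0,0]]

```text
t: 5.78
ee_pos: [566.5, 168.5, 111.5]
tcp_rot: [0.091, 0.996, 0.0, 0.0]
wrist_force: [-2.2, -1.0, 6.4]
opening: 43.7
grip_force: 20.0
```

Call:
drive_tool:
  commands:
    - [[0,0,0,0],[0,0,0,0],[0,0,0,0],[0,0,-20,0],[0,0,-30,0],[0,0,-30,0]]
  claw: 65

```text
t: 6.28
ee_pos: [565.9, 168.5, 190.4]
tcp_rot: [0.091, 0.996, -0.0, -0.001]
wrist_force: [0.9, 0.7, 0.2]
opening: 59.4
grip_force: 0.0
```

```bash
python3 plan.py 416.3,321,140,60
```

```text
t 6.28 at [565.9 168.5 190.4] psi 79.51 F [0.9 0.7 0.2] open 59.4 grip 0.0
6 [[29.1, 20.5, 8.4, 3.25], [30.3, 18.8, 8.4, 3.25], [31.3, 17.0, 8.4, 3.25], [32.2, 15.2, 8.4, 3.25], [33.0, 13.4, 8.4, 3.25], [33.7, 11.5, 8.4, 3.25]]
```

```bash
python3 plan.py 416.3,321.5,150,79.5 416.3,321.5,72,79.5; python3 - <<'E'
from h import *
a=cam('top');b=cam('side')
cv2.imwrite('pics/g3.png',np.hstack([cv2.resize(i,(400,400),interpolation=2) for i in(a['img'][140:190,185:235,::-1],b['img'][220:280,175:235,::-1])]))
E
```

```text
t 6.28 at [565.9 168.5 190.4] psi 79.51 F [0.9 0.7 0.2] open 59.4 grip 0.0
6 [[29.2, 20.5, 6.7, 0.0], [29.2, 20.5, 6.7, 0.0], [29.2, 20.5, 6.7, 0.0], [29.2, 20.5, 6.7, 0.0], [29.2, 20.5, 6.7, 0.0], [29.2, 20.5, 6.7, 0.0]]
3 [[0.0, 0.0, 26.0, 0.0], [0.0, 0.0, 26.0, 0.0], [0.0, 0.0, 26.0, 0.0]]
```

View pics/g3.png

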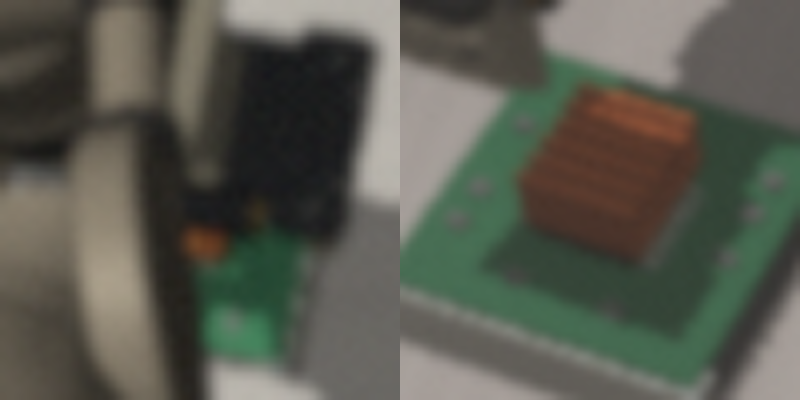

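The side crop (right half) shows the sink sitting flat and square on the chip around (610,170). Next, the weight.

Call:
drive_tool:
  commands:
    - [[29.2,20.5,7,0],[29.2,20.5,7,0],[29.2,20.5,7,0],[29.2,20.5,7,0],[29.2,20.5,7,0],[29.2,20.5,7,0],[0,0,0,0],[0,0,0,0]]

```text
t: 7.05
ee_pos: [415.0, 322.4, 147.8]
tcp_rot: [0.09, 0.996, -0.0, -0.001]
wrist_force: [1.7, -0.6, 0.6]
opening: 59.8
grip_force: 0.0
```

```bash
python3 plan.py 416.3,321.5,72,79.5;python3 - <<'E'
from h import *
a=cam('top');b=cam('side')
cv2.imwrite('pics/g4.png',np.hstack([cv2.resize(i,(400,400),interpolation=2) for i in(a['img'][140:190,185:235,::-1],b['img'][300:360,230:290,::-1])]))
# copper centroid in top at z=24+40
hsv=cv2.cvtColor(a['img'],cv2.COLOR_RGB2HSV);m=cv2.inRange(hsv,(0,90,60),(20,255,255));m[:140]=0;m[195:]=0;m[:,:185]=0;m[:,235:]=0
c=max(cv2.findContours(m,0,1)[0],key=cv2.contourArea);P=np.float32([ray(a,*p[0],64)[:2] for p in c]);print(cv2.minAreaRect(P))
E
```

```text
t 7.05 at [415.  322.4 147.8] psi 79.72 F [ 1.7 -0.6  0.6] open 59.8 grip 0.0
2 [[-0.7, -0.3, 37.9, 0.11], [-0.7, -0.3, 37.9, 0.11]]
((562.9483642578125, 165.34121704101562), (45.481624603271484, 42.11859893798828), 79.69515228271484)
```

View pics/g4.png

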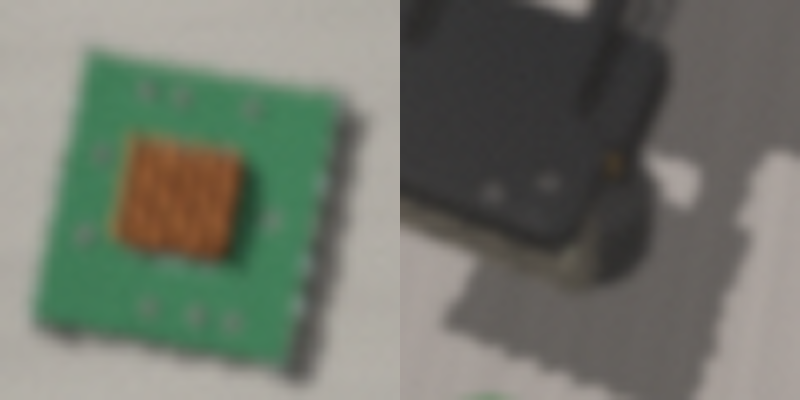

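Top: sink square on the board, centred near (182,198) in the crop. Side: weight just under the gripper at (620,220). Descending.

Call:
drive_tool:
  commands:
    - [[-0.7,-0.5,38,0],[-0.7,-0.5,37,0],[0,0,0,0],[0,0,0,0]]

```text
t: 7.48
ee_pos: [417.9, 318.8, 72.6]
tcp_rot: [0.092, 0.996, -0.001, -0.002]
wrist_force: [1.3, -0.5, 0.7]
opening: 59.6
grip_force: 0.0
```

Call:
drive_tool:
  commands:
    - [[0,0,0,0],[0,0,0,0],[0,0,0,0],[0,0,0,0],[0,0,0,0],[0,0,0,0]]
  claw: 25

```text
t: 7.98
ee_pos: [418.7, 320.8, 75.3]
tcp_rot: [0.091, 0.996, 0.001, 0.002]
wrist_force: [-0.4, -0.1, 7.3]
opening: 35.3
grip_force: 20.0
```

```bash
python3 plan.py 416.3,321.5,190,79.5 566,168,190,79.5 566,168,145,79.5
```

```text
t 7.98 at [418.7 320.8  75.3] psi 79.52 F [-0.4 -0.1  7.3] open 35.3 grip 20.0
4 [[0.6, 0.1, -28.7, 0.0], [0.6, 0.1, -28.7, 0.0], [0.6, 0.1, -28.7, 0.0], [0.6, 0.1, -28.7, 0.0]]
6 [[-29.2, -20.6, -0.0, -0.0], [-29.2, -20.6, -0.0, -0.0], [-29.2, -20.6, -0.0, -0.0], [-29.2, -20.6, -0.0, -0.0], [-29.2, -20.6, -0.0, -0.0], [-29.2, -20.6, -0.0, -0.0]]
2 [[0.0, 0.0, 22.5, -0.0], [0.0, 0.0, 22.5, -0.0]]
```

Call:
drive_tool:
  commands:
    - [[0,0,-20,0],[0,0,-30,0],[0,0,-30,0],[0,0,-30,0],[0,0,0,0]]

```text
t: 8.4
ee_pos: [419.8, 321.4, 189.5]
tcp_rot: [0.091, 0.996, 0.003, 0.004]
wrist_force: [0.3, 0.6, -2.3]
opening: 35.5
grip_force: 20.0
```

```bash
python3 plan.py  566,168,190,79.5;python3 - <<'E'
from h import *
b=cam('side')
cv2.imwrite('pics/g5.png',cv2.resize(b['img'][250:350,180:310,::-1],None,fx=6,fy=6,interpolation=2))
E
```

```text
t 8.4 at [419.8 321.4 189.5] psi 79.53 F [ 0.3  0.6 -2.3] open 35.5 grip 20.0
6 [[-28.6, -20.7, -0.1, 0.01], [-28.6, -20.7, -0.1, 0.01], [-28.6, -20.7, -0.1, 0.01], [-28.6, -20.7, -0.1, 0.01], [-28.6, -20.7, -0.1, 0.01], [-28.6, -20.7, -0.1, 0.01]]
```

View pics/g5.png

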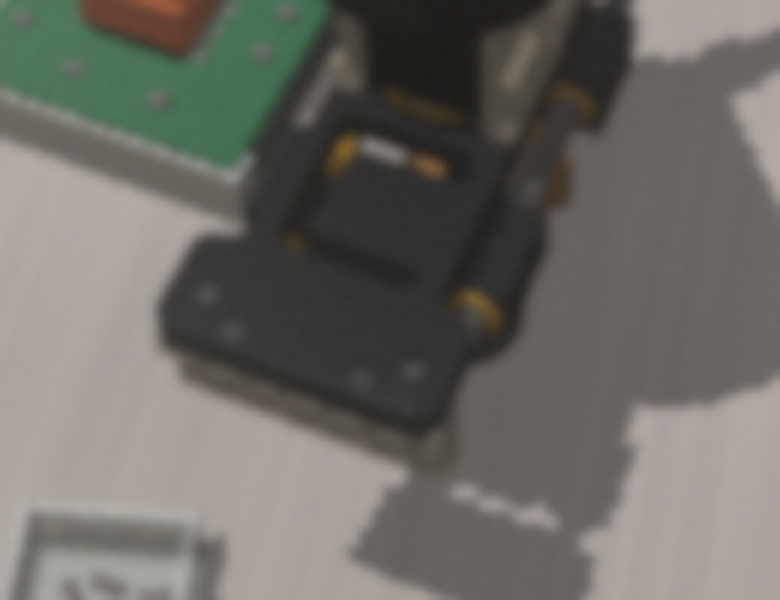

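Call:
drive_tool:
  commands:
    - [[-28.6,-20.7,0,0],[-28.6,-20.7,0,0],[-28.6,-20.7,0,0],[-28.6,-20.7,0,0],[-28.6,-20.7,0,0],[-28.6,-20.7,0,0],[0,0,20,0],[0,0,15,0],[0,0,0,0],[0,0,0,0],[0,0,0,0]]

```text
t: 9.37
ee_pos: [563.7, 167.1, 148.5]
tcp_rot: [0.091, 0.996, -0.0, -0.0]
wrist_force: [-0.4, 1.0, -1.3]
opening: 34.9
grip_force: 20.0
```

```bash
python3 plan.py  566,168,142,79.5;python3 - <<'E'
from h import *
b=cam('side')
cv2.imwrite('pics/g6.png',cv2.resize(b['img'][210:290,160:260,::-1],None,fx=7.5,fy=7.5,interpolation=2))
E
```

```text
t 9.37 at [563.7 167.1 148.5] psi 79.55 F [-0.4  1.  -1.3] open 34.9 grip 20.0
1 [[-2.1, 1.3, 6.5, 0.05]]
```

View pics/g6.png

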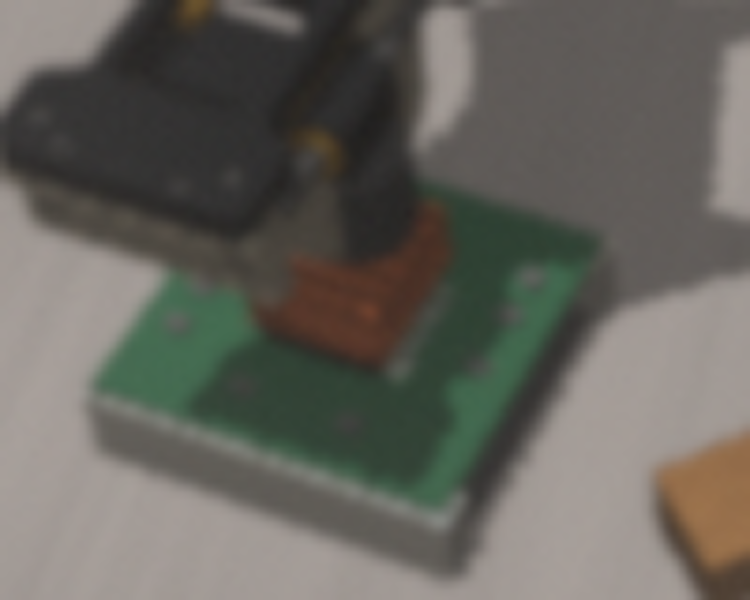

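```bash
python3 - <<'E'
from h import *
b=cam('side')
T=np.array(b['world_to_cam'])
for x in(558,561,564,567): 
    pts=np.array([proj(b,(x+18*np.cos(a),167.1+18*np.sin(a),z)) for a in np.linspace(0,6.28,60) for z in(73,105)])
    print(x,'right edge crop col',((pts[:,0].max()-160+.43)*7.5).round(), 'bottom row',((pts[:,1].max()-210+.43)*7.5).round())
# sink top right/left corners if sink centre at (566,168)
for (i,j) in((-22,-22),(-22,22),(22,22),(22,-22)):
    a=np.radians(79.5);c,s=np.cos(a),np.sin(a)
    for z in(40,64):
        p=proj(b,(566+c*i-s*j,168+s*i+c*j,z));print(i,j,z,[round((p[0]-160+.43)*7.5),round((p[1]-210+.43)*7.5)])
E
```

```text
558 right edge crop col 433.0 bottom row 262.0
561 right edge crop col 423.0 bottom row 261.0
564 right edge crop col 413.0 bottom row 259.0
567 right edge crop col 403.0 bottom row 258.0
-22 -22 40 [325, 210]
-22 -22 64 [316, 158]
-22 22 40 [455, 252]
-22 22 64 [448, 200]
22 22 40 [387, 362]
22 22 64 [378, 310]
22 -22 40 [254, 317]
22 -22 64 [243, 265]
```

Sink corners (448,205) and (382,368) match the prediction for a centred sink. The weight's right edge at 415 puts it on the TCP axis, so I correct by (−2.1, 1.3) and lower.

Call:
drive_tool:
  commands:
    - [[-2.1,1.3,5,0],[0,0,1,0],[0,0,0,0],[0,0,0,0],[0,0,1,0],[0,0,1,0],[0,0,0,0],[0,0,0,0]]

```text
t: 10.13
ee_pos: [566.2, 167.6, 140.6]
tcp_rot: [0.091, 0.996, 0.0, -0.0]
wrist_force: [0.3, -0.0, -2.5]
opening: 35.6
grip_force: 20.0
```

Call:
drive_tool:
  commands:
    - [[0,0,1,0],[0,0,0.5,0],[0,0,0,0],[0,0,0,0]]

```text
t: 10.47
ee_pos: [566.3, 167.7, 139.4]
tcp_rot: [0.091, 0.996, 0.0, 0.0]
wrist_force: [-0.5, 0.6, 0.0]
opening: 35.3
grip_force: 20.0
```

Call:
drive_tool:
  commands:
    - [[0,0,0.7,0],[0,0,0.5,0],[0,0,0,0],[0,0,0,0]]

```text
t: 10.8
ee_pos: [566.3, 167.7, 139.3]
tcp_rot: [0.091, 0.996, 0.0, 0.001]
wrist_force: [-4.2, -1.1, 8.4]
opening: 35.5
grip_force: 20.0
```

Call:
drive_tool:
  commands:
    - [[0,0,0,0],[0,0,0,0],[0,0,0,0],[0,0,-15,0],[0,0,-35,0],[0,0,-38,0],[0,0,-38,0],[0,0,-38,0]]
  claw: 65

```text
t: 11.47
ee_pos: [566.0, 167.6, 303.5]
tcp_rot: [0.091, 0.996, 0.0, -0.0]
wrist_force: [0.2, 0.2, -0.6]
opening: 59.4
grip_force: 0.0
```

```bash
python3 plan.py 555,0,315,40 542,-300,305,2.5,37  540.5,-395.5,150,2.5
```

```text
t 11.47 at [566.  167.6 303.5] psi 79.51 F [ 0.2  0.2 -0.6] open 59.4 grip 0.0
7 [[-2.8, -23.8, -1.6, 5.64], [-5.1, -23.4, -1.6, 5.64], [-7.4, -22.8, -1.6, 5.64], [-9.6, -22.0, -1.6, 5.64], [-11.8, -20.9, -1.6, 5.64], [-13.8, -19.7, -1.6, 5.64], [-15.6, -18.2, -1.6, 5.64]]
9 [[-24.6, -22.5, 1.1, 4.17], [-26.2, -20.7, 1.1, 4.17], [-27.6, -18.7, 1.1, 4.17], [-28.9, -16.7, 1.1, 4.17], [-30.0, -14.5, 1.1, 4.17], [-31.0, -12.3, 1.1, 4.17], [-31.8, -10.0, 1.1, 4.17], [-32.5, -7.7, 1.1, 4.17], [-32.9, -5.3, 1.1, 4.17]]
5 [[-19.1, -1.1, 31.0, -0.0], [-19.1, -1.1, 31.0, -0.0], [-19.1, -1.1, 31.0, -0.0], [-19.1, -1.1, 31.0, -0.0], [-19.1, -1.1, 31.0, -0.0]]
```

Call:
drive_tool:
  commands:
    - [[-3,-24,-2,5.6],[-5,-23,-2,5.6],[-7,-23,-2,5.6],[-10,-22,-2,5.6],[-12,-21,-2,5.6],[-14,-20,-2,5.6],[-16,-18,-2,5.6],[-25,-22,1,4.2],[-26,-21,1,4.2],[-28,-19,1,4.2],[-29,-17,1,4.2],[-30,-14.5,1,4.2]]
  claw: 92

```text
t: 12.47
ee_pos: [549.4, -169.6, 310.7]
tcp_rot: [0.58, 0.815, 0.0, -0.0]
wrist_force: [0.6, -1.1, 0.4]
opening: 84.4
grip_force: 0.0
```

```bash
python3 plan.py  541,-310,305,2.5 540.5,-395.5,150,2.5 540.5,-395.5,74,2.5
```

```text
t 12.47 at [ 549.4 -169.6  310.7] psi 19.11 F [ 0.6 -1.1  0.4] open 84.4 grip 0.0
4 [[-32.5, -13.5, 1.4, 4.15], [-33.4, -11.1, 1.4, 4.15], [-34.1, -8.6, 1.4, 4.15], [-34.6, -6.2, 1.4, 4.15]]
5 [[-17.1, -0.8, 31.0, -0.0], [-17.1, -0.8, 31.0, -0.0], [-17.1, -0.8, 31.0, -0.0], [-17.1, -0.8, 31.0, -0.0], [-17.1, -0.8, 31.0, -0.0]]
2 [[0.0, 0.0, 38.0, -0.0], [0.0, 0.0, 38.0, -0.0]]
```

Call:
drive_tool:
  commands:
    - [[-32,-13.5,1.4,4.1],[-33,-11,1.4,4.1],[-34,-8.6,1.4,4.1],[-34.6,-6.2,1.4,4],[-17,-0.8,31,0],[-17,-0.8,31,0],[-17,-0.8,31,0],[-17,-0.8,31,0],[-17,-0.8,31,0],[0,0,0,0],[0,0,0,0]]

```text
t: 13.38
ee_pos: [541.3, -392.6, 147.9]
tcp_rot: [0.689, 0.725, 0.0, -0.002]
wrist_force: [-0.5, 0.2, 0.8]
opening: 84.5
grip_force: 0.0
```

```bash
python3 plan.py 540.5,-395.5,74,2.5; python3 - <<'E'
from h import *
a=cam('top');b=cam('side')
cv2.imwrite('pics/g7.png',np.hstack([cv2.resize(i,(400,400),interpolation=2) for i in(a['img'][140:190,185:235,::-1],b['img'][220:280,175:235,::-1])]))
for c,z,x0,y0,k in((a,96,185,140,8),(b,96,175,220,6.667)):
    for p in ((566,168,96),(566,168,64)): u=proj(c,p);print(p,round((u[0]-x0+.5)*k),round((u[1]-y0+.5)*k))
E
```

```text
t 13.38 at [ 541.3 -392.6  147.9] psi 2.93 F [-0.5  0.2  0.8] open 84.5 grip 0.0
2 [[-1.4, -0.5, 36.9, 0.22], [-1.4, -0.5, 36.9, 0.22]]
(566, 168, 96) 159 176
(566, 168, 64) 174 193
(566, 168, 96) 197 75
(566, 168, 64) 208 140
```

View pics/g7.png

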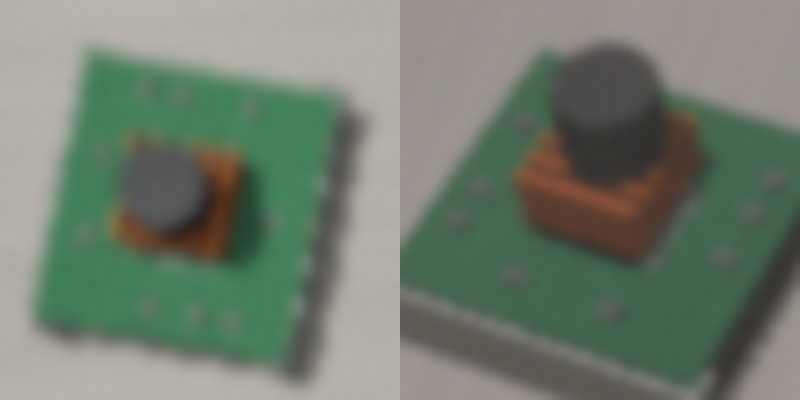

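Weight stands upright on the sink: top view centre (165,182), side view (605,82), within about 2 mm of centre. Now the cup.

Call:
drive_tool:
  commands:
    - [[-1.4,-0.5,36,0.3],[-1.4,-0.5,36,0],[0,0,0,0],[0,0,0,0]]

```text
t: 13.82
ee_pos: [541.6, -394.5, 79.0]
tcp_rot: [0.69, 0.724, 0.0, -0.001]
wrist_force: [-0.6, 0.1, 0.7]
opening: 84.7
grip_force: 0.0
```

Call:
drive_tool:
  commands:
    - [[0,0,0,0],[0,0,0,0],[0,0,0,0],[0,0,0,0],[0,0,0,0],[0,0,0,0],[0,0,0,0]]
  claw: 45
  newtons: 15

```text
t: 14.4
ee_pos: [541.7, -395.7, 79.6]
tcp_rot: [0.69, 0.724, 0.0, 0.001]
wrist_force: [-1.7, 1.2, 5.7]
opening: 55.9
grip_force: 15.0
```

```bash
python3 plan.py 543,-395,313,2.5 563,-111,313,2.5 560.2,-110.9,110,2.5
```

```text
t 14.4 at [ 541.7 -395.7   79.6] psi 2.71 F [-1.7  1.2  5.7] open 55.9 grip 15.0
7 [[0.1, 0.2, -33.3, 0.03], [0.1, 0.2, -33.3, 0.03], [0.1, 0.2, -33.3, 0.03], [0.1, 0.2, -33.3, 0.03], [0.1, 0.2, -33.3, 0.03], [0.1, 0.2, -33.3, 0.03], [0.1, 0.2, -33.3, 0.03]]
8 [[35.4, 4.0, -0.0, -0.0], [35.4, 4.0, -0.0, -0.0], [35.4, 4.0, -0.0, -0.0], [35.4, 4.0, -0.0, -0.0], [35.4, 4.0, -0.0, -0.0], [35.4, 4.0, -0.0, -0.0], [35.4, 4.0, -0.0, -0.0], [35.4, 4.0, -0.0, -0.0]]
6 [[0.0, -0.5, 33.8, -0.0], [0.0, -0.5, 33.8, -0.0], [0.0, -0.5, 33.8, -0.0], [0.0, -0.5, 33.8, -0.0], [0.0, -0.5, 33.8, -0.0], [0.0, -0.5, 33.8, -0.0]]
```

Call:
drive_tool:
  commands:
    - [[0,0,-30,0],[0,0,-35,0],[0,0,-35,0],[0,0,-35,0],[0,0,-35,0],[0,0,-35,0],[0,0,-30,0],[0,0,0,0]]

```text
t: 15.07
ee_pos: [542.6, -396.5, 321.2]
tcp_rot: [0.69, 0.724, 0.0, 0.006]
wrist_force: [0.3, -0.2, 0.4]
opening: 55.3
grip_force: 15.0
```

Call:
drive_tool:
  commands:
    - [[35.4,3.5,0,0],[35.4,3.5,0,0],[35.4,3.5,0,0],[35.4,3.5,0,0],[35.4,3.5,0,0],[35.4,3.5,0,0],[35.4,3.5,0,0],[35.4,3.5,0,0],[0,0,0,0]]

```text
t: 15.82
ee_pos: [555.6, -105.2, 312.7]
tcp_rot: [0.688, 0.725, 0.001, -0.002]
wrist_force: [1.6, 0.0, -0.7]
opening: 55.6
grip_force: 15.0
```

```bash
python3 plan.py 560.2,-110.9,110,2.5
```

```text
t 15.82 at [ 555.6 -105.2  312.7] psi 3.01 F [ 1.6  0.  -0.7] open 55.6 grip 15.0
6 [[-1.0, 0.7, 33.8, 0.08], [-1.0, 0.7, 33.8, 0.08], [-1.0, 0.7, 33.8, 0.08], [-1.0, 0.7, 33.8, 0.08], [-1.0, 0.7, 33.8, 0.08], [-1.0, 0.7, 33.8, 0.08]]
```

Call:
drive_tool:
  commands:
    - [[0,0.7,34,0],[0,0.7,34,0],[0,0.7,34,0],[0,0.7,34,0],[0,0.7,34,0],[0,0.7,34,0],[0,0,0,0],[0,0,0,0]]

```text
t: 16.48
ee_pos: [559.0, -111.0, 107.7]
tcp_rot: [0.69, 0.724, -0.001, -0.002]
wrist_force: [0.7, 0.1, -1.6]
opening: 55.5
grip_force: 15.0
```

```bash
python3 plan.py 560.2,-110.9,79.6,2.5; python3 - <<'E'
from h import *
b=cam('side')
hsv=cv2.cvtColor(b['img'],cv2.COLOR_RGB2HSV);m=cv2.inRange(hsv,(10,90,60),(30,255,255));m[:,:200]=0;m[:120]=0;m[230:]=0;m[:,330:]=0
n,l,st,ce=cv2.connectedComponentsWithStats(m);i=1+st[1:,4].argmax();print(st[i],ce[i])
for x,y in((560.2,-110.9),(558,-108)): 
  P=np.array([proj(b,(x+28*np.cos(t),y+28*np.sin(t),z)) for t in np.linspace(0,6.28,60) for z in(30,68)]);print(P.min(0),P.max(0))
E
```

```text
t 16.48 at [ 559.  -111.   107.7] psi 2.7 F [ 0.7  0.1 -1.6] open 55.5 grip 15.0
1 [[0.0, 1.2, 28.1, 0.2]]
[229 157  21  22 394] [239.37055838 167.17258883]
[228.68469534 154.39830325] [250.05075463 178.4478431 ]
[229.19799237 155.13565084] [250.59850481 179.24934431]
```

Call:
drive_tool:
  commands:
    - [[0,1.2,23,0.2],[0,0,2,0],[0,0,0,0],[0,0,0,0],[0,0,1,0],[0,0,1,0],[0,0,0,0]]

```text
t: 17.12
ee_pos: [561.6, -111.1, 83.0]
tcp_rot: [0.691, 0.722, 0.0, 0.0]
wrist_force: [-1.1, -0.0, -1.1]
opening: 55.9
grip_force: 15.0
```

```bash
python3 plan.py 560.2,-110.9,79.6,2.5
```

```text
t 17.12 at [ 561.6 -111.1   83. ] psi 2.51 F [-1.1 -0.  -1.1] open 55.9 grip 15.0
1 [[0.2, -1.4, 3.4, 0.01]]
```

Call:
drive_tool:
  commands:
    - [[0.2,-1.2,2,0],[0,0,1,0],[0,0,0.8,0],[0,0,0.6,0],[0,0,0,0],[0,0,0,0]]

```text
t: 17.62
ee_pos: [560.0, -110.8, 79.5]
tcp_rot: [0.691, 0.723, 0.0, 0.0]
wrist_force: [-5.7, 0.3, 12.7]
opening: 55.4
grip_force: 15.0
```

Call:
drive_tool:
  commands:
    - [[0,0,0,0],[0,0,0,0],[0,0,0,0],[0,0,-20,0],[0,0,-35,0],[0,0,-38,0],[0,0,-38,0],[0,0,-20,0]]
  claw: 80

```text
t: 18.28
ee_pos: [561.3, -111.2, 233.3]
tcp_rot: [0.691, 0.722, 0.001, 0.003]
wrist_force: [0.6, -0.7, 0.3]
opening: 73.5
grip_force: 0.0
```

```bash
python3 plan.py 520,340,225,6.2,40 516.2,380.8,150,6.2
```

```text
t 18.28 at [ 561.3 -111.2  233.3] psi 2.52 F [ 0.6 -0.7  0.3] open 73.5 grip 0.0
12 [[37.7, -1.8, 0.7, -0.31], [37.7, -1.6, 0.7, -0.31], [37.7, -1.4, 0.7, -0.31], [37.7, -1.2, 0.7, -0.31], [37.7, -1.0, 0.7, -0.31], [37.7, -0.8, 0.7, -0.31], [37.8, -0.6, 0.7, -0.31], [37.8, -0.4, 0.7, -0.31], [37.8, -0.2, 0.7, -0.31], [37.8, 0.0, 0.7, -0.31], [37.8, 0.2, 0.7, -0.31], [37.8, 0.4, 0.7, -0.31]]
3 [[13.7, 0.2, 25.0, -0.0], [13.7, 0.2, 25.0, -0.0], [13.7, 0.2, 25.0, -0.0]]
```

Call:
drive_tool:
  commands:
    - [[37.7,-1.8,0.5,-0.3],[37.7,-1.6,0.5,-0.3],[37.7,-1.4,0.5,-0.3],[37.7,-1.2,0.5,-0.3],[37.7,-1,0.5,-0.3],[37.7,-0.8,0.5,-0.3],[37.8,-0.6,0.5,-0.3],[37.8,-0.4,0.5,-0.3],[37.8,-0.2,0.5,-0.3],[37.8,0,0.5,-0.3],[37.8,0.2,0.5,-0.3],[37.8,0.4,0.5,-0.3]]
  claw: 90

```text
t: 19.28
ee_pos: [518.4, 342.3, 222.6]
tcp_rot: [0.668, 0.744, -0.0, -0.0]
wrist_force: [1.7, 0.4, 0.1]
opening: 83.0
grip_force: 0.0
```

Call:
drive_tool:
  commands:
    - [[13.7,0,25,0],[13.7,0,25,0],[12,0,25,0],[0,0,0,0],[0,0,0,0]]

```text
t: 19.7
ee_pos: [513.9, 379.6, 146.4]
tcp_rot: [0.668, 0.744, -0.002, -0.001]
wrist_force: [-0.0, -0.6, 0.9]
opening: 83.0
grip_force: 0.0
```

```bash
python3 plan.py 516.2,380.8,73,6.2; python3 - <<'E'
from m import *
# cup check with arm away
A,sa,_=blob(top,(292,165),'cup')
hsv=cv2.cvtColor(top['img'],cv2.COLOR_RGB2HSV);m=cv2.inRange(hsv,(10,90,60),(30,255,255));m[:,:250]=0;m[:,330:]=0;m[:140]=0;m[190:]=0
n,l,st,ce=cv2.connectedComponentsWithStats(m);i=1+st[1:,4].argmax();A=ce[i]
hsv=cv2.cvtColor(side['img'],cv2.COLOR_RGB2HSV);m=cv2.inRange(hsv,(10,90,60),(30,255,255));m[:,:200]=0;m[:120]=0;m[230:]=0;m[:,330:]=0
n,l,s2,ce=cv2.connectedComponentsWithStats(m);i=1+s2[1:,4].argmax();B=ce[i]
print('cup',A,B,ray(top,*A,19),ray(side,*B,19),tri(A,B))
cv2.imwrite('pics/g8.png',np.hstack([cv2.resize(j,(400,400),interpolation=2) for j in(top['img'][140:190,275:325,::-1],side['img'][135:185,220:270,::-1])]))
cv2.imwrite('pics/g8.png',np.vstack([cv2.imread('pics/g8.png'),np.hstack([cv2.resize(top['img'][165:190,130:180,::-1],(400,200),interpolation=2),cv2.resize(side['img'][325:384,140:258,::-1],(400,200),interpolation=2)])]))
E
```

```text
t 19.7 at [513.9 379.6 146.4] psi 6.18 F [-0.  -0.6  0.9] open 83.0 grip 0.0
2 [[0.5, 1.2, 36.7, -0.01], [0.5, 1.2, 36.7, -0.01]]
cup [291.84581498 166.39207048] [234.99029126 170.        ] [ 561.5 -111.5   19. ] [ 579.  -128.2   19. ] [ 565.8 -109.3   35. ]
```

View pics/g8.png

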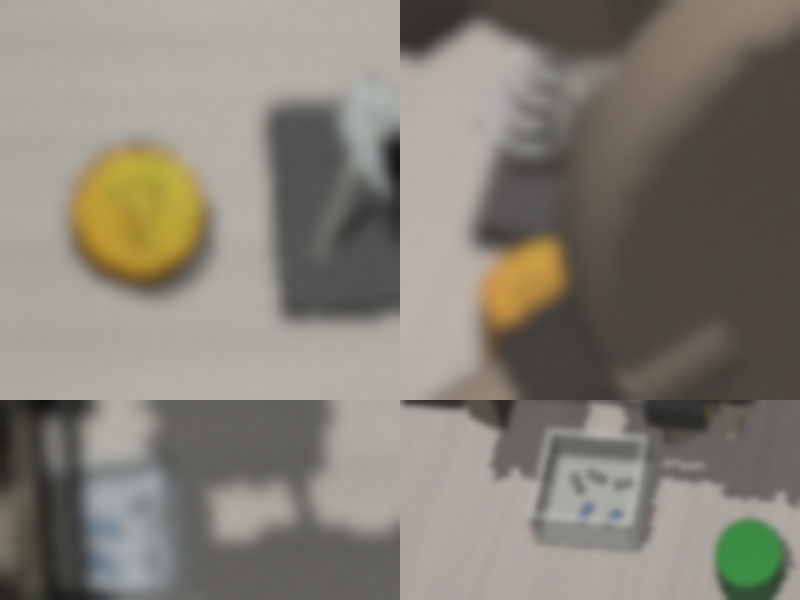

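```bash
python3 - <<'E'
from h import *
b=cam('side')
P=np.array([ray(b,140+(x-400)/3.39-.35,325+(y-400)/3.39-.35,34)[:2] for x,y in((546,432),(646,437),(643,526),(535,520))]);print(P,P.mean(0))
E
```

```text
[[550.6 370.2]
 [495.6 362. ]
 [482.9 409.5]
 [539.4 417.8]] [517.125 389.875]
```

Call:
drive_tool:
  commands:
    - [[0.5,1.2,36,0],[0.5,1.2,36,0],[0,0,0,0],[0,0,0,0]]

```text
t: 20.18
ee_pos: [516.9, 380.0, 76.0]
tcp_rot: [0.669, 0.743, -0.001, -0.0]
wrist_force: [-0.2, -0.7, 1.3]
opening: 82.8
grip_force: 0.0
```

```bash
python3 - <<'E'
from h import *
b=cam('side');a=cam('top')
f=lambda x,y,z:ray(b,140+(x-400)/3.39-.35,325+(y-400)/3.39-.35,z)[:2]
print('front bottom',f(533,543,0),f(640,550,0))
g=lambda x,y:[round((x+.35-140)*3.39+400),round((y+.35-325)*3.39+400)]
C=lambda x,y:[round((x+.43-125)*7.5),round((y+.43-140)*7)]
r=np.radians(6.2);c,s=np.cos(r),np.sin(r)
for y0 in(380.6,386):
  for z in(34,0): print(y0,z,'side',[g(*proj(b,(516.5+c*i-s*j,y0+s*i+c*j,z))) for i,j in((28,-25),(-28,-25),(-28,25),(28,25))],'top',[C(*proj(a,(516.5+c*i-s*j,y0+s*i+c*j,z))) for i,j in((28,-25),(-28,-25),(-28,25),(28,25))])
cv2.imwrite('pics/g9.png',cv2.resize(b['img'][290:384,130:255,::-1],None,fx=6,fy=6,interpolation=2))
E
```

```text
front bottom [546.5 417. ] [488.3 409. ]
380.6 34 side [[559, 414], [658, 423], [641, 512], [537, 502]] top [[196, 226], [205, 342], [94, 354], [85, 238]]
380.6 0 side [[568, 443], [664, 452], [648, 539], [547, 529]] top [[221, 238], [230, 351], [121, 363], [113, 251]]
386 34 side [[556, 423], [655, 432], [638, 522], [534, 512]] top [[184, 226], [193, 342], [81, 354], [73, 239]]
386 0 side [[564, 452], [661, 461], [645, 549], [543, 539]] top [[209, 238], [218, 351], [109, 363], [101, 251]]
```

View pics/g9.png

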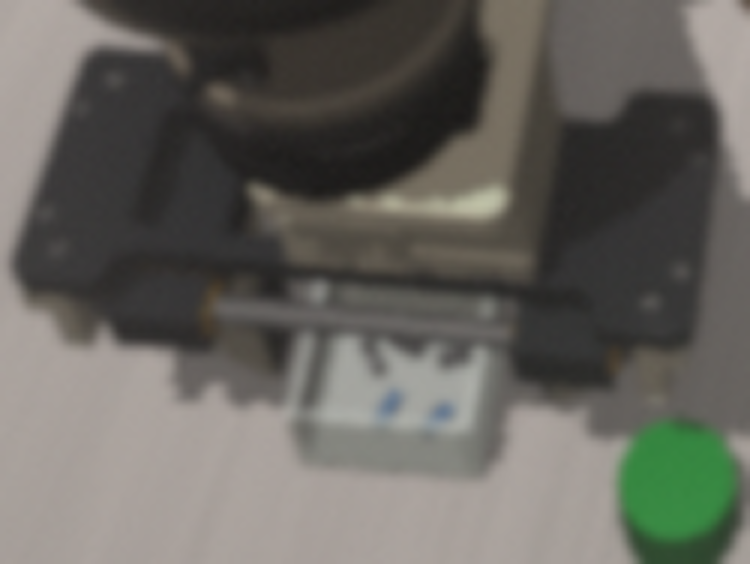

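Side view: bin sits between the fingers, with its front rim at about (395,425). The cameras differ by a few mm in y, so I shift 3 mm and grip.

Call:
drive_tool:
  commands:
    - [[3,-0.5,3,0],[0,0,0,0],[0,0,0,0]]

```text
t: 20.53
ee_pos: [516.6, 384.3, 74.4]
tcp_rot: [0.668, 0.744, 0.001, 0.0]
wrist_force: [1.0, -0.2, -0.1]
opening: 82.5
grip_force: 0.0
```

Call:
drive_tool:
  commands:
    - [[0,0,0,0],[0,0,0,0],[0,0,0,0],[0,0,0,0],[0,0,0,0],[0,0,0,0],[0,0,0,0]]
  claw: 40
  newtons: 10

```text
t: 21.12
ee_pos: [516.3, 383.8, 73.0]
tcp_rot: [0.668, 0.744, 0.0, 0.0]
wrist_force: [0.5, 0.6, -0.0]
opening: 56.1
grip_force: 10.0
```

```bash
python3 plan.py 516,384,235,6.2 646,-60,235,2.5,39 
```

```text
t 21.12 at [516.3 383.8  73. ] psi 6.11 F [ 0.5  0.6 -0. ] open 56.1 grip 10.0
5 [[0.0, -0.1, -32.4, -0.02], [0.0, -0.1, -32.4, -0.02], [0.0, -0.1, -32.4, -0.02], [0.0, -0.1, -32.4, -0.02], [0.0, -0.1, -32.4, -0.02]]
12 [[-38.0, 6.8, -0.0, 0.31], [-37.9, 7.0, -0.0, 0.31], [-37.9, 7.2, -0.0, 0.31], [-37.8, 7.4, -0.0, 0.31], [-37.8, 7.6, -0.0, 0.31], [-37.8, 7.8, -0.0, 0.31], [-37.7, 8.0, -0.0, 0.31], [-37.7, 8.2, -0.0, 0.31], [-37.6, 8.4, -0.0, 0.31], [-37.6, 8.6, -0.0, 0.31], [-37.5, 8.8, -0.0, 0.31], [-37.5, 9.0, -0.0, 0.31]]
```

Call:
drive_tool:
  commands:
    - [[0,0,-20,0],[0,0,-33,0],[0,0,-36,0],[0,0,-36,0],[0,0,-36,0],[-36,6.5,0,0.3],[-38,7,0,0.3],[-38,7,0,0.3],[-38,7.4,0,0.3],[-38,7.6,0,0.3],[-38,7.8,0,0.3],[-38,8,0,0.3]]

```text
t: 22.12
ee_pos: [591.1, 123.7, 233.7]
tcp_rot: [0.682, 0.731, -0.0, -0.0]
wrist_force: [0.1, -0.3, -0.4]
opening: 56.3
grip_force: 10.0
```

```bash
python3 plan.py 646.4,-107.2,180,2.5 646.4,-107.2,90,2.5
```

```text
t 22.12 at [591.1 123.7 233.7] psi 4.01 F [ 0.1 -0.3 -0.4] open 56.3 grip 10.0
7 [[-33.5, 5.6, 7.7, 0.22], [-33.4, 5.7, 7.7, 0.22], [-33.4, 5.8, 7.7, 0.22], [-33.4, 5.9, 7.7, 0.22], [-33.4, 6.1, 7.7, 0.22], [-33.4, 6.2, 7.7, 0.22], [-33.3, 6.3, 7.7, 0.22]]
3 [[0.0, 0.0, 30.0, -0.0], [0.0, 0.0, 30.0, -0.0], [0.0, 0.0, 30.0, -0.0]]
```

Call:
drive_tool:
  commands:
    - [[-33.4,5.6,7.7,0.2],[-33.4,5.7,7.7,0.2],[-33.4,5.8,7.7,0.2],[-33.4,5.9,7.7,0.2],[-33.4,6,7.7,0.2],[-33,6.2,7.7,0.2],[-33,6.3,7.7,0.2],[0,0,30,0],[0,0,30,0],[0,0,20,0],[0,0,0,0],[0,0,0,0]]

```text
t: 23.12
ee_pos: [645.9, -104.4, 99.0]
tcp_rot: [0.691, 0.723, -0.001, -0.001]
wrist_force: [-0.1, 0.5, 0.3]
opening: 56.1
grip_force: 10.0
```

```bash
python3 plan.py 646.4,-107.2,73.5,2.5;python3 - <<'E'
from h import *
b=cam('side');a=cam('top')
A=a['img'][120:180,262:322,::-1];B=b['img'][125:185,190:260,::-1]
cv2.imwrite('pics/g10.png',np.hstack([cv2.resize(A,(390,390),interpolation=2),cv2.resize(B,(409,390),interpolation=2)]))
E
```

```text
t 23.12 at [ 645.9 -104.4   99. ] psi 2.61 F [-0.1  0.5  0.3] open 56.1 grip 10.0
1 [[-2.8, 0.4, 25.5, 0.11]]
```

Call:
drive_tool:
  commands:
    - [[-2.8,0.4,21,0],[0,0,2,0],[0,0,0,0],[0,0,0,0],[0,0,1,0],[0,0,0,0],[0,0,0,0]]

```text
t: 23.8
ee_pos: [647.3, -107.3, 76.8]
tcp_rot: [0.691, 0.723, 0.0, 0.0]
wrist_force: [0.2, -0.9, -1.5]
opening: 56.0
grip_force: 10.0
```

```bash
python3 plan.py 646.4,-107.2,73.5,2.5
```

```text
t 23.8 at [ 647.3 -107.3   76.8] psi 2.62 F [ 0.2 -0.9 -1.5] open 56.0 grip 10.0
1 [[0.2, -0.9, 3.3, 0.12]]
```

Call:
drive_tool:
  commands:
    - [[0,-0.5,2,0],[0,0,1,0],[0,0,0.6,0],[0,0,0.4,0],[0,0,0,0],[0,0,0,0]]

```text
t: 24.3
ee_pos: [646.5, -107.4, 73.0]
tcp_rot: [0.691, 0.723, 0.0, 0.0]
wrist_force: [-2.8, 0.2, 6.0]
opening: 55.6
grip_force: 10.0
```

Call:
drive_tool:
  commands:
    - [[0,0,0,0],[0,0,0,0],[0,0,0,0],[0,0,-20,0],[0,0,-35,0],[0,0,-38,0],[0,0,-38,0],[0,0,-38,0]]
  claw: 72

```text
t: 24.97
ee_pos: [646.3, -107.3, 242.5]
tcp_rot: [0.691, 0.723, -0.0, -0.0]
wrist_force: [1.4, -0.1, -0.3]
opening: 66.1
grip_force: 0.0
```

Call:
drive_tool:
  commands:
    - [[38,-10,0,0],[38,-10,0,0],[38,-10,0,0],[38,-10,0,0],[38,-10,0,0],[38,-10,0,0],[38,-10,0,0],[38,-10,0,0],[38,-10,0,0],[38,-10,0,0],[38,-20,0,0],[38,-20,0,0]]

```text
t: 25.97
ee_pos: [486.3, 341.2, 240.7]
tcp_rot: [0.691, 0.723, 0.0, -0.0]
wrist_force: [1.2, -0.1, 0.2]
opening: 66.0
grip_force: 0.0
```

```bash
python3 plan.py; python3 - <<'E'
from h import *
b=cam('side');a=cam('top')
A=a['img'][125:185,265:345,::-1];B=b['img'][125:185,190:260,::-1]
cv2.imwrite('pics/g10.png',np.hstack([cv2.resize(A,(440,330),interpolation=2),cv2.resize(B,(350,300),interpolation=2,dst=None) if 0 else cv2.resize(B,(360,330),interpolation=2)]))
E
```

```text
t 25.97 at [486.3 341.2 240.7] psi 2.59 F [ 1.2 -0.1  0.2] open 66.0 grip 0.0
```

View pics/g10.png

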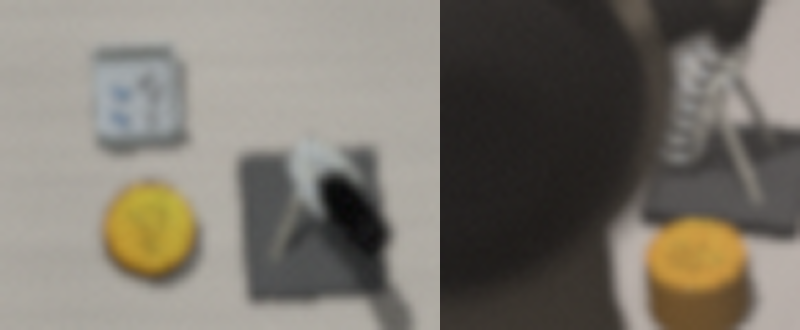

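Top view: bin upright with rim centre near (136,98); cup top centre (150,229), holder edge at left (240–250, 155–298). Checking the alignment numerically.

```bash
python3 - <<'E'
from h import *
a=cam('top');f=lambda x,y,z:ray(a,265+x/5.5-.41,125+y/5.5-.41,z)[:2]
g=lambda p:[round(float((v-o+.41)*5.5),1) for v,o in zip(proj(a,p),(265,125))]
b=f(136,98.5,34);c=f(150,229,38);h=(f(240,157,14)+f(250,298,14))/2
r=np.radians(2.5);R=np.array([[np.cos(r),np.sin(r)],[-np.sin(r),np.cos(r)]])
print('bin',b,'cup',c,'edge',h,'cup-edge',R@(c-h),'bin-cup',R@(b-c))
for y in(-107.2,-101): print(y,[g((646.4+i*28,y+j*25,34)) for i,j in((1,1),(1,-1),(-1,-1),(-1,1))],[g((646.4-28,y+j*25,0)) for j in (1,-1)])
# bin vs table: column profile of brightness through rim and row profile
I=a['img'].astype(int);print(I[138:148,278:304].mean(0).astype(int).tolist());print(I[128:158,284:294].mean(1).astype(int).tolist())
E
```

```text
bin [ 639.6 -103.8] cup [ 558.3 -110.1] edge [ 563.4  -169.55] cup-edge [-2.50197335 59.61587565] bin-cup [81.49742256  2.7477476 ]
-107.2 [[99.1, 43.3], [181.7, 41.9], [184.0, 131.9], [100.9, 133.2]] [[98.4, 146.6], [179.2, 145.3]]
-101 [[88.9, 43.5], [171.4, 42.1], [173.7, 132.0], [90.6, 133.4]] [[88.4, 146.8], [169.2, 145.5]]
[[171, 167, 160], [170, 167, 159], [169, 165, 159], [162, 161, 157], [159, 162, 162], [163, 169, 172], [160, 167, 172], [151, 160, 167], [143, 154, 163], [143, 152, 161], [150, 157, 163], [155, 161, 165], [153, 158, 161], [146, 150, 153], [140, 144, 146], [144, 148, 149], [151, 156, 158], [150, 155, 156], [142, 145, 146], [137, 139, 137], [143, 142, 138], [164, 160, 154], [175, 171, 164], [177, 173, 166], [177, 173, 166], [178, 174, 166]]
[[177, 172, 165], [178, 173, 166], [178, 174, 167], [177, 174, 167], [169, 168, 163], [146, 147, 144], [123, 125, 121], [124, 128, 126], [144, 149, 150], [156, 162, 164], [157, 162, 164], [152, 156, 159], [146, 152, 156], [141, 149, 155], [143, 151, 157], [150, 156, 162], [155, 161, 165], [150, 157, 162], [145, 152, 159], [147, 155, 161], [147, 154, 158], [135, 140, 142], [117, 121, 120], [114, 115, 111], [133, 131, 125], [157, 153, 147], [171, 167, 160], [175, 171, 164], [171, 167, 159], [167, 159, 148]]
```

```bash
python3 -c "
from station import arm
print(arm.hand_in())"
```

```text
the job is handed in; nothing more can be done
None
```

I handed the job in at about 26 s on the robot's clock. The heat sink is on the chip with the weight on top, about 2 mm off centre. The cup stands about 3 cm from the board side of the holder's base, and the bin stands about 3 cm behind the cup, roughly 3 mm sideways of its centre line. I took no final picture of the flux jar, reel, loupe or carton; the arm did not work close to any of them. The hand-in call returned no verdict.

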